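# Draw the coaster tray forward and seat it behind the step of its display stand

## Task

The coaster tray has been pushed back onto the rear deck of its display stand on the shop counter. Hook your fingertips behind its far rim and draw it forward along the stand until it meets the two spring plungers in the front lip, keep pulling against the springs and push its back edge down behind the step, so that when you let go the tray lies flat and the springs hold it locked in its seat. Slide it rather than lift it, pull firmly but gently and go by feel instead of ramming it, keep what is in the tray in it, and leave everything else on the counter and on the stand where it is.

Things in the scene. Friction and masses are not known exactly. Their poses are not given: they have to be found in the camera images.
- stand: Display stand of pale birch plywood, lacquered (friction about 0.3), screwed to the counter, 331 mm long (x), 250 mm wide (y). x points away from the robot, z up; origin on the counter (z = 0) under the middle of the seat. Along x: front lip -81 to -68.5 mm, top z = 28; seat floor -68.5 to 66.5, z = 6; upright step; flat rear deck 66.5 to 250, z = 16. It does not move.
- stand_lip (a point): Middle of the front lip's inner face, top edge (stand x = -68.5, y = 0, z = 28 mm). Two white 15 mm round spring plungers at y = +55, -55, z = 19 mm stick out 7 mm from this face towards the tray. Pushed in together they resist with about 7 N at first, 11.5 N at 3 mm, 17.5 N at 7 mm, where the tray meets the solid lip.
- stand_step (a point): Middle of the step's top edge, where the rear deck ends (stand x = 66.5, y = 0, z = 16 mm). The tray's back edge must drop down on the seat side of it: its far face has to be drawn past this edge, which takes 3 to 7 mm of plunger travel, a pull of about 13 to 21 N with sliding friction; kept up while the back edge goes down 10 mm.
- stand_cheek (a point): Inner face of the left cheek, at stand x = -45, y = 97, z = 30 mm (its top); the right cheek mirrors it at y = -97. Cheeks are 8 mm thick, parallel from x = -68.5 to -25 mm, then flare outwards to about y = 116 at x = 12 mm. They guide the tray's front end with 2 mm play each side; a crooked pull jams there, two fingertips set apart keep it square.
- tray: Open tray of mid-brown wood, 130 mm long (x), 190 wide (y), 45 high, walls 8 mm thick, 0.45 to 0.75 kg, loose. Origin: centre of its underside; x points to its far side, z up. It starts on the rear deck (z = 16 mm), 80 to 120 mm behind the seat's middle, up to 8 mm off-centre, turned up to 7 degrees. Locked in its seat its origin is at x = 1.5, y = 0 (2 mm play), z = 6 mm in the stand's frame.
- tray_rim (a point): Middle of the tray's far rim: top outer edge of the far wall (tray x = 65, y = 0, z = 45 mm); hook behind it. Coasters filed inside against that wall (tops at z = 40) leave no room for a finger. Sliding takes 1 to 4 N. Drawn forward, the tray tips its front down 10 mm over the step: normal. A finger bearing on the wall grips it and can carry it down. Over 30 N on the tray is rough.
- disc: Round dark wooden pendant 34 mm across, 9 mm thick, loose in one of the tray's front pockets; origin at the centre of its underside. It rides along and stays in the tray.
- fob: Oblong dark wooden key fob 46 x 22 x 9 mm, loose in the other front pocket; origin at the centre of its underside. It rides along and stays in the tray.
- whale: Small dark wooden whale figure, about 20 x 45 mm, 23 mm high, standing on a far corner of the stand's rear deck (about x = 225, y = +95 mm in the stand's frame); origin at the centre of its underside. To be left alone.
- bowl: Wooden bowl, 110 mm across, 45 mm high, on the counter to the left; origin at the centre of its underside. To be left alone.
- coasters: Stack of four wooden coasters, 90 mm square, 38 mm high, on the counter to the left; origin at the centre of its underside. To be left alone.
- giftbox: Cardboard gift box with white lid, 90 x 70 x 35 mm, on the counter to the right; origin at the centre of its underside. To be left alone.
- bangle: Wooden bangle lying flat, 72 mm across, 14 mm high, on the counter to the right; origin at the centre of its underside. To be left alone.
- wax: Small amber jar with a metal cap, 56 mm across, 55 mm high, on the counter to the right; origin at the centre of its underside. To be left alone.
Mind the look-alikes: they are no part of the job. What is shaped like the fob but grey is not meant.

How it is judged:
By the outcome, as a careful person would: the job done as asked, in the order asked, and still so for the second after the job is handed in, with the robot touching nothing.
It also fails if it takes over 48 s, if anything falls off the work surface, if the arm or the gripper's body presses on something with over 40 N, if the wrist force passes 120 N, or if a joint passes its speed limit or range.

## Robot

A 7-joint arm with a two-finger parallel gripper is mounted at the origin on the work surface. World frame = base frame: x ahead of the robot, y to its left, z up, the work surface at z = 0. Lengths are in m, angles in rad, forces in N, time in s.
With the tool pointing down it reaches from about 0.425 to 0.875 m from the base axis. Payload 4.7 kg.
Tool frame: the origin (TCP) lies at the very end of the fingers, on their centre line; the grasp point (between the pads) lies 19 mm behind it; z points along the fingers, y is the direction in which the jaws open and shut (so a half turn about z gives the same grasp; the last joint's range is limited). The gripper opens to 87 mm and grips with 3 to 60 N. Pads are 19 mm wide; open, the fingers measure 117 mm over their backs; the gripper's body (75 mm by 190 mm) begins 51 mm behind the grasp point.
Start: joints at [1.299, 0.321, -0.07, 1.45, 0.023, 1.371, -0.057], TCP at [0.183, -0.624, 0.223] pointing down, gripper open.
Joint ranges: [-2.86, 2.86], [-0.3, 2.09], [-1.38, 1.24], [0.06, 2.45], [-1.56, 4.7], [0.09, 2.05], [-2.69, 2.69]. Speed limits (rad/s): [2.57, 2.57, 3.14, 3.14, 3.14, 3.14, 3.14].

## Interface

Orientations are given as a rotation vector (axis times angle).
In Python, from bench import * gives the robot as it stands.
- The arm moves only by the shell command python3 -m jog 'ROWS' [OPENING] [FORCE]. ROWS is JSON, a list of rows, each a list of 4 numbers: the shift along the world's x, y, z in mm, then the turn about the world's z in rad. In form: [[x, y, z, twist], ...]. A call has exactly 8 rows; each row is the pose to reach, as a shift and turn from the pose commanded when the call began; what a row does not reach only later rows make up. A row lasts 1/8 s, in which the tool goes at most 62.5 mm and 10.7 degrees, less where a joint would pass 70% of its speed; a pose out of reach is approached as far as the arm can. A call with a gripper value outside its range is refused whole. OPENING is the opening, from -1 (shut) to 1 (fully open), set as the call begins (- or left out, the last holds). The fingers move at their own pace and stop on an object; FORCE is the grip in N (left out, the last holds). Time passes only in rows, so rows that repeat a pose let the fingers close, or fill a call up. It gives the time, the measured TCP pose, the force and the opening at its end, in the units of the state.
- get_state(): the state, without advancing time (a new reading comes with each control period).
- get_image(name): name is "side" or "top"; returns a dict with "image" (400x640x3 uint8, red, green, blue), "fx", "fy", "cx", "cy" (pixels), "D" ([k1, k2, p1, p2, k3] as OpenCV has them; the pictures are not rectified), "position" and "rotation" of the camera in the world. Camera axes: x right, y down, z forward; pixel columns grow to the right and rows downward; lengths in m; the calibration is good to about 2 mm. A picture is of the moment at which its call begins. There is no depth.
- close_job(): hands the job in, once; it reports no verdict.
The state is a dict: "time": time; "joint_positions": joint angles; "qd": joint speeds; "joint_torque": joint torques, N m; "position": TCP position; "tool_rot": TCP orientation; "ft_force": force on the tool from outside, world axes, zero at the start; "torque": the same for the moment, N m; "grip_width": opening from 0.0 (shut) to 1.0 (fully open).
Only numpy, scipy, OpenCV 4.12 (cv2) and the standard library are available. Lean on these libraries where they do the work, as an engineer would, in place of code of your own. Each camera call takes 0.05 s, during which the arm holds its last target. There are 200 camera calls.

## Working session

There is one attempt and no reset: what is moved stays moved. The work goes in short steps, Python scripts to look and compute and a shell command to move; the robot and the scene stay as the last step left them, time stands still between calls to the robot, and variables do not carry over. Pictures are saved under pics/ and viewed, about 8 in all and at most 12, crops included, and the job is handed in when it is done.

```bash
mkdir -p pics; cat > h.py <<'E'
from bench import *
import numpy as np, cv2
def snap(n,f):
    c=get_image(n); cv2.imwrite('pics/'+f,c['image'][:,:,::-1]); return c
def ray(c,uv):
    K=np.array([[c['fx'],0,c['cx']],[0,c['fy'],c['cy']],[0,0,1]])
    p=cv2.undistortPoints(np.array(uv,float).reshape(-1,1,2),K,np.array(c['D'],float))[:,0]
    R=np.array(c['rotation']); 
    if R.shape!=(3,3): R=cv2.Rodrigues(R)[0]
    return np.array(c['position']),np.c_[p,np.ones(len(p))]@R.T
def atz(c,uv,z):
    o,d=ray(c,uv); z=np.broadcast_to(z,len(d)); return o+d*((z-o[2])/d[:,2])[:,None]
def proj(c,P):
    K=np.array([[c['fx'],0,c['cx']],[0,c['fy'],c['cy']],[0,0,1]])
    R=np.array(c['rotation']); 
    if R.shape!=(3,3): R=cv2.Rodrigues(R)[0]
    return cv2.projectPoints(np.array(P,float).reshape(-1,1,3),cv2.Rodrigues(R.T)[0],-R.T@np.array(c['position']),K,np.array(c['D'],float))[0][:,0]
E
python3 - <<'E'
from h import *
import pickle
s=get_state();print(s)
d={}
for n in('top','side'):
    c=snap(n,n+'0.png'); d[n]=c; print(n,c['position'],c['rotation'],c['fx'])
pickle.dump(d,open('c0.pkl','wb'))
E
```

```text
{'time': 0.0, 'joint_positions': array([ 1.29907538,  0.32185962, -0.07007775,  1.45167668,  0.0225969 ,
        1.37079442, -0.05693037]), 'qd': array([-2.72336322e-03, -1.45918207e-05,  2.92956608e-04,  9.45500570e-04,
        1.05823015e-03, -1.80104031e-04,  1.11113109e-03]), 'joint_torque': array([ 3.11517142e-04, -4.91301048e+01, -4.04193308e-01, -3.12530279e+01,
       -6.42041839e-02,  4.36402566e-02,  1.88971903e-04]), 'position': array([ 0.18305651, -0.62311173,  0.22143684]), 'tool_rot': array([-3.10767223e+00, -4.47156183e-01,  5.86679863e-04]), 'ft_force': array([0.37541142, 1.0814959 , 0.15113085]), 'torque': array([-0.01789874,  0.00475189, -0.08700089]), 'grip_width': 0.9954884175040488}
top [ 0.37339323 -0.02233083  1.3414021 ] [-2.18135141  2.1599688  -0.10121424] 399.02144094894277
side [ 0.24400353 -0.67995601  0.65649423] [-2.21746465  0.36597936 -0.20874129] 375.51296098984017
```

View pics/top0.png

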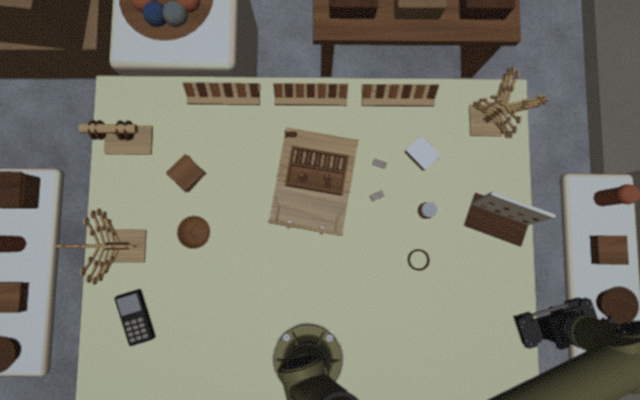

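View pics/side0.png

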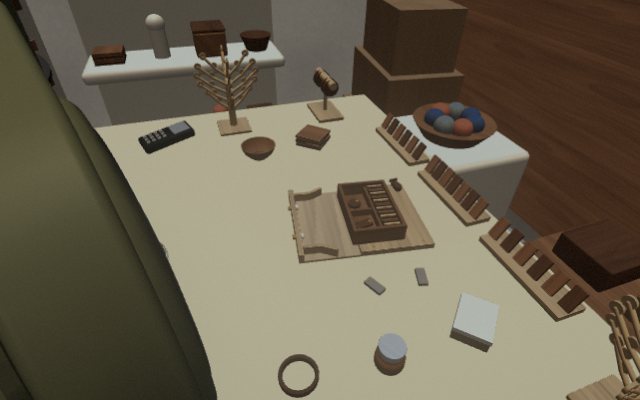

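The stand is at about (270–358, 128–235) in the top view, with the tray on its rear deck and the whale at (290,133). The grey look-alikes lie on the counter at (379,163) and (376,196). Next I'll enlarge both views.

```bash
python3 - <<'E'
import cv2,numpy as np
a=cv2.imread('pics/top0.png')[120:245,260:370]; b=cv2.imread('pics/side0.png')[165:270,275:440]
a=cv2.resize(a,None,fx=4.6,fy=4.6,interpolation=2)
cv2.imwrite('pics/a.png',a)
b=cv2.resize(b,None,fx=4.8,fy=4.8,interpolation=2); cv2.imwrite('pics/b.png',b); print(a.shape,b.shape)
E
```

```text
(575, 506, 3) (504, 792, 3)
```

View pics/a.png

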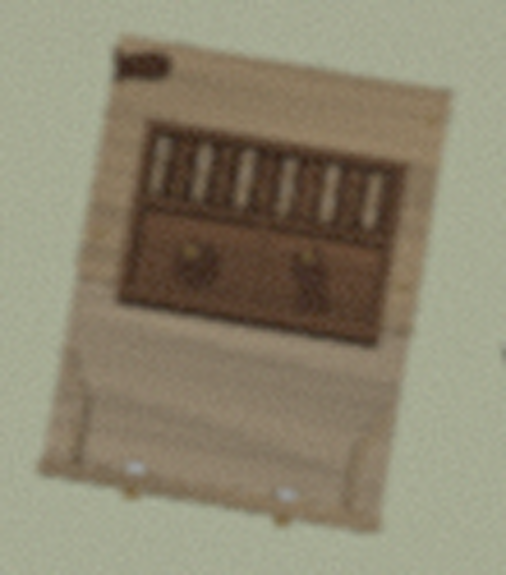

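View pics/b.png

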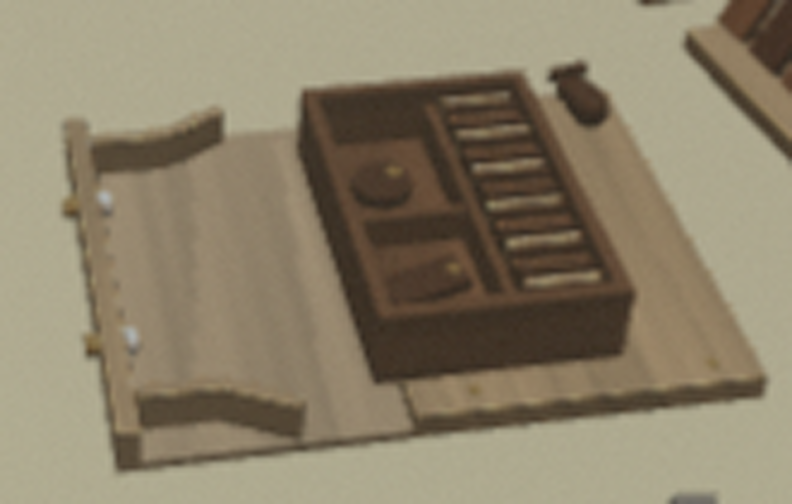

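```bash
cat > fit.py <<'E'
from h import *
import pickle
from scipy.optimize import least_squares
d=pickle.load(open('c0.pkl','rb'))
A=lambda p:[260+(p[0]+.5)/4.6-.5,120+(p[1]+.5)/4.6-.5]
B=lambda p:[275+(p[0]+.5)/4.8-.5,165+(p[1]+.5)/4.8-.5]
def T(q,P,z=0):
    c,s=np.cos(q[2]),np.sin(q[2]); P=np.array(P,float)/1e3
    return np.c_[q[0]+c*P[:,0]-s*P[:,1],q[1]+s*P[:,0]+c*P[:,1],P[:,2]+z]
def fit(top,side,z,q0):
    f=lambda q:np.r_[(proj(d['top'],T(q,[t[0] for t in top],z))-[A(t[1]) for t in top]).ravel(),(proj(d['side'],T(q,[t[0] for t in side],z))-[B(t[1]) for t in side]).ravel()]
    r=least_squares(f,q0,loss='soft_l1'); print(r.x); print(f(r.x).reshape(-1,2).round(1).tolist()); return r.x
S=fit([((250,125,16),(120,40)),((250,-125,16),(452,90)),((-81,125,28),(40,470)),((-81,-125,28),(378,528)),((-62,55,19),(136,467)),((-62,-55,19),(287,494))],
 [((-81,-125,28),(116,435)),((250,-125,16),(765,378)),((-62,55,19),(107,200)),((-62,-55,19),(131,337)),((-81,125,28),(66,122)),((66.5,-125,16),(405,385))],0,[.55,0,-.14])
t=fit([((65,95,45),(150,122)),((65,-95,45),(408,162))],[((-65,95,45),(303,92)),((65,95,45),(520,72)),((-65,-95,45),(380,318)),((65,-95,45),(632,293)),((-65,-95,0),(378,380)),((65,-95,0),(622,352))],.016,[.65,0,-.14])
c,s=np.cos(S[2]),np.sin(S[2]); dx=t[:2]-S[:2]
print('tray in stand',c*dx[0]+s*dx[1],-s*dx[0]+c*dx[1],np.degrees(t[2]-S[2]),'stand deg',np.degrees(S[2]))
E
python3 fit.py
```

```text
[ 4.98985877e-01  3.10331470e-04 -1.66562853e-01]
[[-0.4, -0.7], [-0.1, 1.0], [-1.6, 1.4], [-0.3, 2.2], [-0.3, 0.3], [-0.5, 0.2], [-0.3, -0.4], [0.8, -0.2], [0.8, 0.8], [1.0, 0.8], [-0.5, -0.7], [2.2, 6.6]]
[ 0.61254218 -0.02404599 -0.16078924]
[[-1.3, -0.3], [-0.1, 0.7], [-0.5, -0.5], [0.5, -0.4], [0.2, 0.1], [1.0, -0.4], [-0.8, 1.0], [0.2, 0.9]]
tray in stand 0.11602286253280485 -0.005192317342315775 0.3308036238815869 stand deg -9.543348504136357
```

Both fits agree to about 1 px. In the stand frame the tray is at x = 116 mm, y = −5 mm, turned 0.3°, and the stand is yawed −9.5°. I'll hook at stand (203, −5), which is world (0.698, −0.038), with a twist of −0.45.

```bash
python3 -m jog '[[40,45,0,-0.05],[80,90,0,-0.1],[120,135,0,-0.15],[160,180,0,-0.2],[200,225,0,-0.25],[240,270,0,-0.3],[280,315,0,-0.35],[320,360,0,-0.4]]' 1
```

```text
time: 1.1
position: [0.504, -0.2621, 0.2223]
tool_rot: [3.136, -0.182, -0.001]
ft_force: [0.3, -0.4, 0.4]
grip_width: 1.001
```

```bash
python3 -m jog '[[40,45,0,-0.02],[80,90,0,-0.04],[120,135,0,-0.05],[160,180,0,-0.05],[194,224,0,-0.05],[194,224,-40,-0.05],[194,224,-80,-0.05],[194,224,-120,-0.05]]'; python3 - <<'E'
from h import *
import pickle
c=snap('side','side1.png');pickle.dump(c,open('c1.pkl','wb'))
s=get_state();print(s['position'],s['tool_rot'])
a=c['image'][100:280,250:470,::-1];cv2.imwrite('pics/s1.png',cv2.resize(a,None,fx=3.3,fy=3.3,interpolation=2))
E
```

```text
time: 2.1
position: [0.6969, -0.0395, 0.1007]
tool_rot: [3.131, -0.257, -0.002]
ft_force: [0.2, -0.5, -0.0]
grip_width: 0.999
[ 0.69299619 -0.03978606  0.09402389] [ 3.13058995 -0.2569693  -0.01692066]
```

View pics/s1.png

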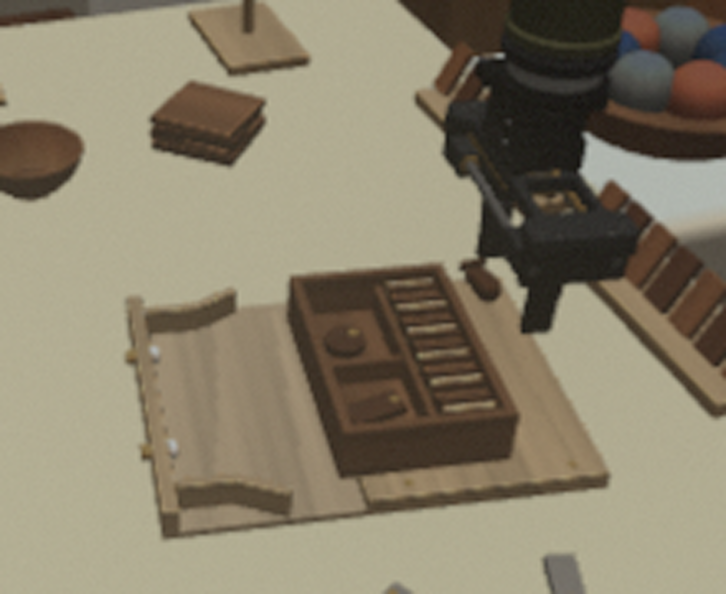

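The open fingers hang behind the tray's far wall, with the right fingertip at crop (535,328), and the whale is clear. I'll lower with a little extra margin.

```bash
python3 -m jog '[[3,-1,-10,0],[3,-1,-22,0],[3,-1,-34,0],[3,-1,-44,0],[3,-1,-54,0],[3,-1,-62,0],[3,-1,-66,0],[3,-1,-66,0]]'
```

```text
time: 3.15
position: [0.7001, -0.0406, 0.0363]
tool_rot: [3.131, -0.257, -0.001]
ft_force: [0.0, -1.1, 0.5]
grip_width: 0.995
```

```bash
python3 -m jog '[[-5,1,0,0],[-11,2,0,0],[-18,3,0,0],[-26,5,0,0],[-34,7,0,0],[-42,9,0,0],[-50,11,0,0],[-58,13,0,0]]'; python3 -m jog '[[-6,1,0,0],[-12,2,0,0],[-18,4,0,0],[-23,5,0,0],[-28,6,0,0],[-33,7,0,0],[-37,8,0,0],[-40,8,0,0]]'
```

```text
time: 4.15
position: [0.6422, -0.0275, 0.037]
tool_rot: [3.131, -0.258, 0.002]
ft_force: [3.1, -0.0, 1.6]
grip_width: 1.0
time: 5.15
position: [0.6019, -0.0194, 0.0365]
tool_rot: [-3.131, 0.257, 0.0]
ft_force: [2.1, -0.4, -0.7]
grip_width: 0.997
```

```bash
python3 - <<'E'
from h import *
import pickle
c=snap('side','side2.png');t=snap('top','top2.png')
a=cv2.resize(c['image'][160:280,270:420,::-1],None,fx=3.8,fy=3.8,interpolation=2);cv2.imwrite('pics/s2.png',a)
E
```

```text
(no output)
```

View pics/s2.png

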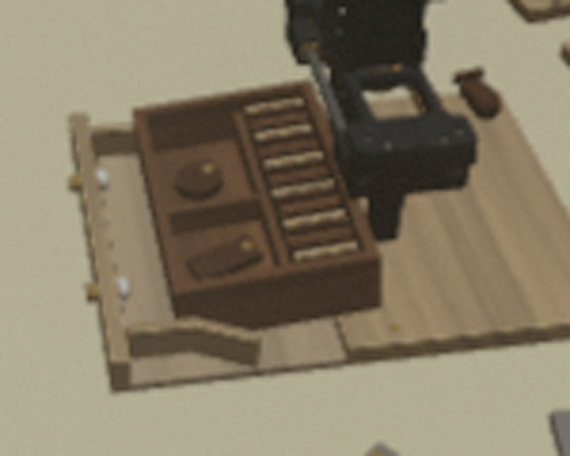

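The tray (front edge from (137,108) to (178,315)) is square to the lip and entering between the cheeks with its contents in place. I'll keep drawing it straight.

```bash
python3 -m jog '[[-3,0,0,0],[-6,1,0,0],[-9,2,0,0],[-12,2,0,0],[-15,3,0,0],[-18,3,0,0],[-20,4,0,0],[-20,4,0,0]]'; python3 -m jog '[[-1,0,0,0],[-2,0,0,0],[-3,0,0,0],[-4,0,0,0],[-5,1,0,0],[-6,1,0,0],[-7,1,0,0],[-7,1,0,0]]'
```

```text
time: 6.25
position: [0.5818, -0.0157, 0.0366]
tool_rot: [3.131, -0.258, -0.001]
ft_force: [1.0, -0.1, -0.4]
grip_width: 1.0
time: 7.25
position: [0.5768, -0.015, 0.0371]
tool_rot: [-3.131, 0.258, -0.005]
ft_force: [5.6, -1.0, -2.0]
grip_width: 0.997
```

```bash
python3 -m jog '[[-1,0,0,0],[-1,0,0,0],[-2,0,0,0],[-2,0,0,0],[-3,0,0,0],[-3,0,0,0],[-4,1,0,0],[-4,1,0,0]]'; python3 -m jog '[[-1,0,0,0],[-1,0,0,0],[-2,0,0,0],[-2,0,0,0],[-3,0,0,0],[-3,0,0,0],[-3,1,0,0],[-3,1,0,0]]'
```

```text
time: 8.25
position: [0.5752, -0.0146, 0.0382]
tool_rot: [3.131, -0.258, 0.013]
ft_force: [8.9, -2.9, -2.9]
grip_width: 0.996
time: 9.25
position: [0.5736, -0.0142, 0.0388]
tool_rot: [3.13, -0.258, 0.018]
ft_force: [11.3, -3.5, -1.8]
grip_width: 0.999
```

```bash
python3 -m jog '[[-1,0,0,0],[-1,0,0,0],[-2,0,0,0],[-2,0,0,0],[-3,0,0,0],[-3,1,0,0],[-4,1,0,0],[-4,1,0,0]]'
```

```text
time: 10.25
position: [0.5715, -0.0138, 0.0396]
tool_rot: [3.13, -0.258, 0.024]
ft_force: [14.6, -5.1, -1.5]
grip_width: 1.002
```

```bash
python3 -m jog '[[-1,0,0,0],[-1,0,0,0],[-2,0,0,0],[-2,0,0,0],[-3,0,0,0],[-3,0,0,0],[-3,0,0,0],[-3,0,0,0]]'
```

```text
time: 11.25
position: [0.5699, -0.0137, 0.0403]
tool_rot: [3.13, -0.259, 0.029]
ft_force: [15.3, -4.1, -0.1]
grip_width: 1.0
```

```bash
python3 -m jog '[[-1,0,-1,0],[-1,0,-2,0],[-1,0,-3,0],[-1,0,-4,0],[-1,0,-5,0],[-1,0,-6,0],[-1,0,-7,0],[-1,0,-7,0]]'
```

```text
time: 12.25
position: [0.5706, -0.0139, 0.0339]
tool_rot: [3.13, -0.258, 0.034]
ft_force: [17.8, -3.8, -1.1]
grip_width: 0.998
```

```bash
python3 -m jog '[[-1,0,-1,0],[-1,0,-2,0],[-1,0,-3,0],[-1,0,-4,0],[-1,0,-5,0],[-1,0,-6,0],[-1,0,-6,0],[-1,0,-6,0]]'
```

```text
time: 13.25
position: [0.5708, -0.014, 0.0288]
tool_rot: [3.13, -0.258, 0.038]
ft_force: [21.0, -3.5, 0.1]
grip_width: 1.001
```

```bash
python3 -m jog '[[0,0,-1,0],[0,0,-2,0],[0,0,-3,0],[0,0,-4,0],[0,0,-4,0],[0,0,-4,0],[0,0,-4,0],[0,0,-4,0]]'; python3 - <<'E'
from h import *
c=snap('side','side3.png')
a=cv2.resize(c['image'][165:270,280:400,::-1],None,fx=5.5,fy=5.5,interpolation=2);cv2.imwrite('pics/s3.png',a)
E
```

```text
time: 14.25
position: [0.5714, -0.014, 0.0263]
tool_rot: [3.13, -0.259, 0.039]
ft_force: [17.5, -5.3, 9.6]
grip_width: 1.003
```

View pics/s3.png

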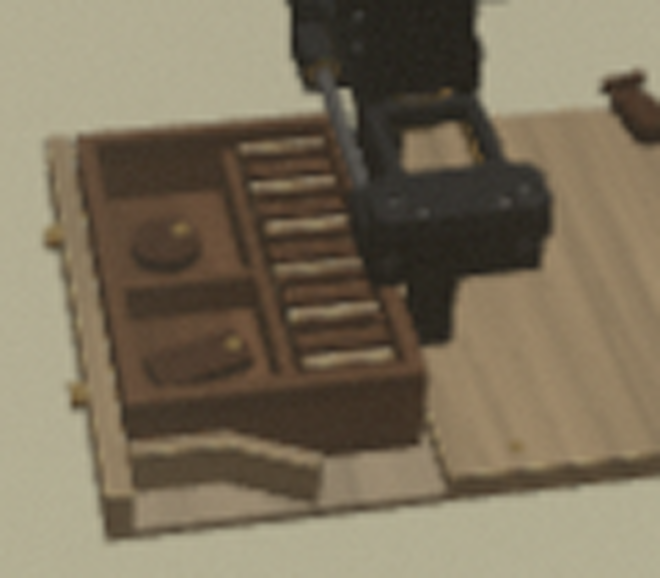

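fz jumped to +9.6 N at the end of the push, so the back edge has probably bottomed in the seat. I'll check by projecting model corners, then ease off in x.

```bash
python3 - <<'E'
from h import *
import pickle
c=pickle.load(open('c0.pkl','rb'))['side']
S=[.49899,.00031,-.16656]
def T(P):
    cc,s=np.cos(S[2]),np.sin(S[2]);P=np.array(P)/1e3
    return np.c_[S[0]+cc*P[:,0]-s*P[:,1],S[1]+s*P[:,0]+cc*P[:,1],P[:,2]]
for x in(-3,1.5):
  for zr in (6,16):
    P=[(x-65,-95,51),(x+65,-95,zr+45),(x+65,-95,zr),(x-65,95,51)]
    print(x,zr,((proj(c,T(P))-[280,165]+.5)*5.5).round().tolist())
E
```

```text
-3 6 [[126.0, 403.0], [429.0, 371.0], [421.0, 446.0], [77.0, 133.0]]
-3 16 [[126.0, 403.0], [430.0, 354.0], [422.0, 430.0], [77.0, 133.0]]
1.5 6 [[137.0, 402.0], [439.0, 370.0], [431.0, 445.0], [86.0, 132.0]]
1.5 16 [[137.0, 402.0], [441.0, 353.0], [432.0, 429.0], [86.0, 132.0]]
```

The observed corners are (127,405), (424,373), (422,442) and (80,135). They match the tray flat in the seat at x ≈ −3. I'll release gently backwards now.

```bash
python3 -m jog '[[2,0,0,0],[4,-1,0,0],[6,-1,0,0],[8,-1,0.5,0],[10,-2,1,0],[12,-2,1,0],[14,-2,1,0],[16,-3,1,0]]'; python3 -m jog '[[2,0,0,0],[4,-1,0,0],[6,-1,0,0],[8,-1,0,0],[10,-2,0,0],[12,-2,0,0],[14,-2,0,0],[14,-2,0,0]]'
```

```text
time: 15.3
position: [0.5758, -0.0143, 0.0213]
tool_rot: [-3.131, 0.258, -0.001]
ft_force: [1.4, 0.2, 1.6]
grip_width: 1.0
time: 16.3
position: [0.5894, -0.0166, 0.0206]
tool_rot: [-3.131, 0.258, 0.0]
ft_force: [0.4, -0.1, -0.0]
grip_width: 1.002
```

```bash
python3 -m jog '[[6,-1,5,0],[8,-1,15,0],[8,-1,35,0],[8,-1,60,0],[8,-1,90,0],[8,-1,120,0],[8,-1,150,0],[8,-1,150,0]]'; python3 -m jog '[[30,-30,20,0],[60,-60,40,0],[90,-90,40,0],[100,-120,40,0],[100,-160,40,0],[100,-200,40,0],[100,-220,40,0],[100,-220,40,0]]'; python3 - <<'E'
from h import *
c=snap('side','side4.png');t=snap('top','top4.png')
a=cv2.resize(c['image'][165:270,280:420,::-1],(700,525),interpolation=2);cv2.imwrite('pics/s4.png',a)
a=cv2.resize(t['image'][120:245,260:370,::-1],None,fx=4.6,fy=4.6,interpolation=2);cv2.imwrite('pics/t4.png',a)
E
```

```text
time: 17.3
position: [0.5993, -0.0173, 0.175]
tool_rot: [3.131, -0.257, 0.011]
ft_force: [0.3, -0.7, 0.2]
grip_width: 1.0
time: 18.3
position: [0.6966, -0.2392, 0.21]
tool_rot: [3.131, -0.262, -0.002]
ft_force: [-0.4, 1.2, 0.1]
grip_width: 1.004
```

View pics/s4.png

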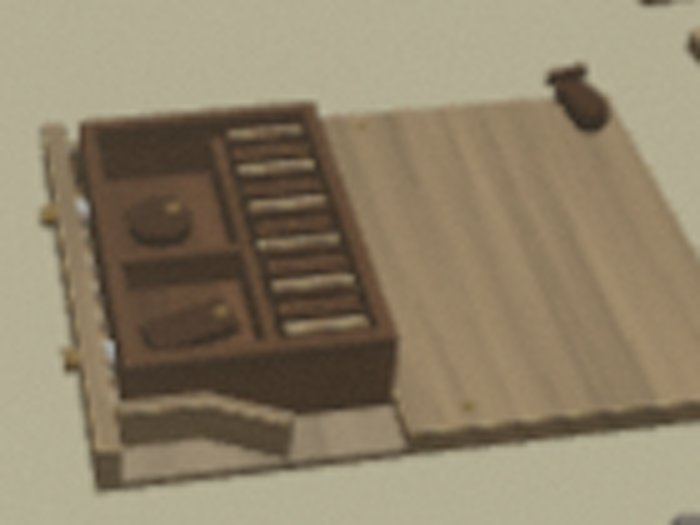

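View pics/t4.png

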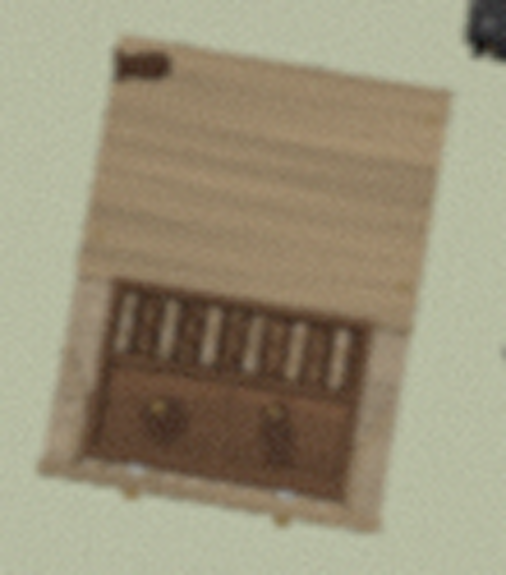

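The tray is flat against the step. Its far corners are at (397,340) and (392,402), against (399,336) and (392,405) expected for the locked pose. The contents and the whale are in place, so I'll hand in.

```bash
python3 -c "
from bench import *
print(close_job())"
```

```text
the job is handed in; nothing more can be done
None
```

The tray is locked flat in its seat, and I handed the job in at about 18.4 s. I hooked both fingertips behind the far rim and slid the tray forward at 1–3 N. I then pulled against the springs, up to about 21 N, and pushed the back edge down about 12 mm until it met the seat floor. After that I eased off and withdrew.

**Last checks:**
- **Tray position:** in the final side picture its far corners match the locked pose (x = 1.5 mm, z = 6 mm) to about one camera pixel. It lies square, with its far edge against the step and the plungers on its front.
- **Contents and surroundings:** the disc and fob are still in their pockets and the whale has not moved. I did not re-check the bowl, coaster stack, gift box, bangle and wax jar in close-up, but the arm kept clear of them.
- **Robot:** the gripper is clear of everything.

No check failed. The only misfit was one stand point in the first camera fit, the right end of the step, which was about 7 pixels off. I took it for a badly picked point because everything else agreed to within about 2 pixels.

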